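# Index the parts turntable three clicks

## Robot

A 7-joint arm with a two-finger parallel gripper is mounted at the origin on the work surface. World frame = base frame: x ahead of the robot, y to its left, z up, the work surface at z = 0. Lengths are in m, angles in rad, forces in N, time in s.
With the tool pointing down it reaches from about 0.425 to 0.95 m from the base axis. Payload 16.7 kg.
Tool frame: the origin (TCP) lies on the centre line of the jaws, within the pads' length; the fingertips stand 14 mm ahead of it and the grasp point (between the pads) lies 5 mm behind it (env.nose_length is the z of the fingertips in the tool frame, in m); z points along the fingers, y is the line along which they close (so a half turn about z gives the same grasp; the last joint's range is limited). The gripper opens to 94 mm and grips with 3 to 60 N. Pads are 16 mm wide; open, the fingers measure 119 mm over their backs; the gripper's body (75 mm by 177 mm) begins 78 mm behind the grasp point.
Start: joints at [1.107, 0.426, 0.074, 1.606, -0.034, 1.111, -0.067], TCP at [0.208, -0.642, 0.219] pointing down, gripper open.
Joint ranges: [-2.85, 2.85], [-0.5, 2.14], [-1.23, 1.37], [0.21, 2.46], [-1.02, 4.16], [0.16, 2.05], [-2.73, 2.73]. Speed limits (rad/s): [1.89, 1.89, 2.39, 2.39, 3.01, 3.01, 3.01].

## Interface

Orientations are given as a rotation vector (axis times angle).
In Python, from station import env, imaging gives the robot as it stands.
- The arm moves only by the tool send_rows, never from a script. Its argument "deltas" is a list of rows, each a list of 3 entries, a list of its own where there are three numbers: the opening, from -1 (shut) to 1 (fully open), so that 0 is half open, then the shift along the tool's x, y, z in cm, then the turn, a rotation vector about the tool's x, y, z in rad. In form: [[fingers, [dx, dy, dz], [ax, ay, az]], ...]. A call has 1 to 8 rows; each row shifts and turns the commanded pose from where the row before left it, along the tool's axes as they then stand; what a row does not reach is not made up. A row lasts 1/8 s, in which the tool goes at most 62.5 mm and 10.7 degrees, less where a joint would pass 70% of its speed; a pose out of reach is approached as far as the arm can. A call is refused whole if a number of a shift passes 6.25 or a number of a turn 0.188, either way. A call with a gripper value outside its range is refused whole. The fingers move at their own pace and stop on an object; the grip force is fixed at half the most. Time passes only in rows, so rows that do not move let the fingers close. It gives the time, the measured TCP pose, the force, the opening and the grip force at its end, in the units of the state.
- env.state(): the state, without advancing time (a new reading comes with each control period).
- imaging.camera(name): name is "scene" or "top"; returns a dict with "color" (400x640x3 uint8, red, green, blue), "camera_matrix" (3x3 intrinsics, pixels), "k1" (the pictures are not rectified: a ray, as slopes to the right and down, at radius r is drawn at 1 + k1 r^2 times it, then the intrinsics apply), "xyz" and "orientation" of the camera in the world. Camera axes: x right, y up, looking along -z (the intrinsics and any distortion apply to the point x, -y, -z); pixel columns grow to the right and rows downward; lengths in m; the calibration is good to about 2 mm. A picture is of the moment at which its call begins. There is no depth.
- env.close_job(): hands the job in; it is judged then, once.
The state is a dict: "clock": time; "q": joint angles; "qvel": joint speeds; "joint_efforts": joint torques, N m; "position": TCP position; "eef_rot": TCP orientation; "force": force on the tool from outside, world axes, zero at the start; "ft_torque": the same for the moment, N m; "finger_gap": finger opening in m; "gripper_force": force on a finger pad.
Only numpy, scipy, OpenCV 4.12 (cv2) and the standard library are available. Lean on these libraries where they do the work, as an engineer would, in place of code of your own. Each camera call takes 0.05 s, during which the arm holds its last target. There are 200 camera calls.

## Task

Turn the aluminium parts turntable by its blue bar handle three clicks clockwise (seen from above), so that the next hinge leaf comes round to the red pointer and sits in the third click. Keep that leaf lying in its bay, do not disturb the white timer with the black knob, and let go of the handle.

Things in the scene. Friction and masses are not known exactly. Their poses are not given: they have to be found in the camera images.
- turntable (a joint): Turn of the 210 mm aluminium turntable about its upright axis, rad, clockwise from above positive. Starts in a click at 0; 15 clicks a turn, every 24 degrees (0.419 rad), third at 1.257. A sprung ball resists with some 0.12 N m, then pulls it into the next click; let go within 8 degrees of a click it settles there. Low walls, tops 56 mm above the plank, make five bays of 72 degrees. Fixed stand.
- turntable_grip (a point): Point on the turntable's axis inside its blue bar handle, 84 mm above the plank; turns with it. Bar 60 mm long along this point's x, 16 mm thick along its y, from 60 (top of a hub 60 mm across) to 101 mm above the plank; z up. At the start -x points to the stand's red pointer, 130 mm from the axis, just outside the rim, where an empty bay stands.
- leaf_mid (a point): Centre of the next steel hinge leaf, a loose plate 50 x 34 x 4 mm (65 g) with knuckles along one edge; it lies flat in the bay next to the pointer's on the anticlockwise side (seen from above), 66 mm from the axis, on the turntable's face 46 mm above the plank. Two other leaves lie in other bays.
- timer_mark (a point): White mark on top of the black bar knob of the white round timer (76 mm across, 46 mm high), 22 mm from the timer's axis. A bystander: leave it alone.
There are look-alikes about, which are no part of the job. Leave any green look-alike of the part that bears leaf_mid alone.

How it is judged:
At the end, for the whole second after the job is handed in: The turntable rests in the third click clockwise from its start (joint 1.257 rad, within about 9 degrees), and the next leaf still lies in its bay (within 25 mm of the bay's middle along each axis of the turntable, centre 40 to 56 mm above the plank) (value of joint turntable between 1.1 and 1.41 rad and velocity of joint turntable between -0.1 and 0.1 rad/s and x of leaf_mid in the frame of turntable_grip between -0.046 and 0.004 m and y of leaf_mid in the frame of turntable_grip between -0.09 and -0.04 m and height (world z) of leaf_mid between 0.04 and 0.056 m); the robot touches nothing.
It fails at once if the timer is turned or moved by more than 10 mm at its mark (distance of timer_mark from where it was at the start of the episode above 0.01 m).
It also fails if it takes over 32 s, if anything falls off the work surface, if the arm or the gripper's body presses on something with over 40 N, if the wrist force passes 120 N, or if a joint passes its speed limit or range.

## Working session

There is one attempt and no reset: what is moved stays moved. The work goes in short steps, Python scripts to look and compute and a tool call to move; the robot and the scene stay as the last step left them, time stands still between calls to the robot, and variables do not carry over. Pictures are saved under pics/ and viewed, at most 10 in all, crops included, and the job is handed in when it is done.

Besides the shell and the picture viewer there is one more tool, called after "Request:" by a JSON object that holds its "fn" and its "kwargs". send_rows: Moves the arm, as the interface text tells. Its arguments: {"type":"object","properties":{"deltas":{"type":"array"}},"required":["deltas"]}

```bash
mkdir -p pics
cat > h.py <<'E'
import numpy as np, cv2
from scipy.spatial.transform import Rotation as R
from station import env, imaging
def snap(n,f):
    c=imaging.camera(n); cv2.imwrite(f,c["color"][:,:,::-1]); return c
def ray(c,u,v):
    K=np.array(c["camera_matrix"]);k=c["k1"]
    d=np.array([(u-K[0,2])/K[0,0],(v-K[1,2])/K[1,1]]);p=d.copy()
    for _ in range(30): p=d/(1+k*(p@p))
    o=np.array(c["orientation"]); M=o if o.shape==(3,3) else R.from_rotvec(o).as_matrix()
    return np.array(c["xyz"]),M@np.array([p[0],-p[1],-1])
def at(c,u,v,z):
    o,d=ray(c,u,v); return o+d*(z-o[2])/d[2]
E
python3 - <<'E'
from h import *
import pickle
for n in("scene","top"):
    c=snap(n,f"pics/{n}0.png"); pickle.dump({k:c[k] for k in c if k!="color"},open(n+".pkl","wb")); print({k:c[k] for k in c if k!="color"})
print(env.state(), env.nose_length)
E
```

```text
{'camera_matrix': array([[519.10875167,   0.        , 321.55158253],
       [  0.        , 519.10875167, 194.92834836],
       [  0.        ,   0.        ,   1.        ]]), 'k1': -0.11134557217282078, 'xyz': array([1.16902044, 0.62406395, 1.05008082]), 'orientation': array([0.39002645, 0.86990067, 2.2144292 ])}
{'camera_matrix': array([[394.97019985,   0.        , 320.03205316],
       [  0.        , 394.97019985, 202.19738813],
       [  0.        ,   0.        ,   1.        ]]), 'k1': -0.030668943036632288, 'xyz': array([ 0.33359829, -0.00356003,  0.97266375]), 'orientation': array([ 0.15386193, -0.14123515, -1.54886645])}
{'clock': 0.1, 'q': array([ 1.10752708,  0.42663689,  0.07387818,  1.60651864, -0.03410229,
        1.11080742, -0.06710026]), 'qvel': array([-3.89444683e-04, -4.27413812e-04,  1.05448749e-05, -2.30441146e-03,
        2.96555076e-04,  7.84734527e-04,  7.81451388e-04]), 'joint_efforts': array([ 1.10986395e-02, -9.37462664e+01,  3.67848605e+00, -4.55035150e+01,
       -4.85456467e-02,  1.69007946e-02,  1.15912493e-05]), 'position': array([ 0.20818349, -0.64170638,  0.21887887]), 'eef_rot': array([-3.10195640e+00, -4.90593996e-01,  4.00959378e-04]), 'force': array([-1.13296163, -0.34006092, -0.12735368]), 'ft_torque': array([-0.01455519,  0.07434965, -0.02021488]), 'gripper_force': 0.0, 'finger_gap': 0.09389396995002308} 0.014
```

View pics/top0.png

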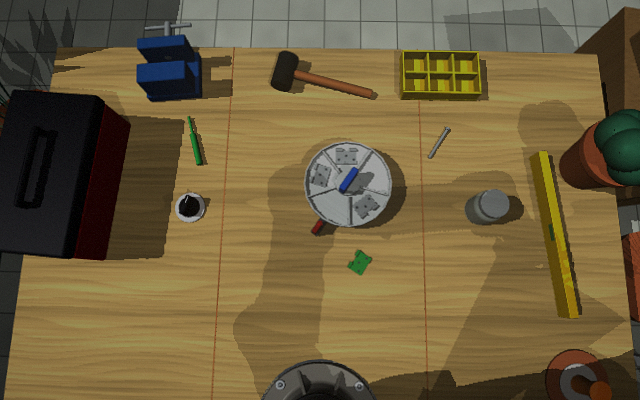

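View pics/scene0.png

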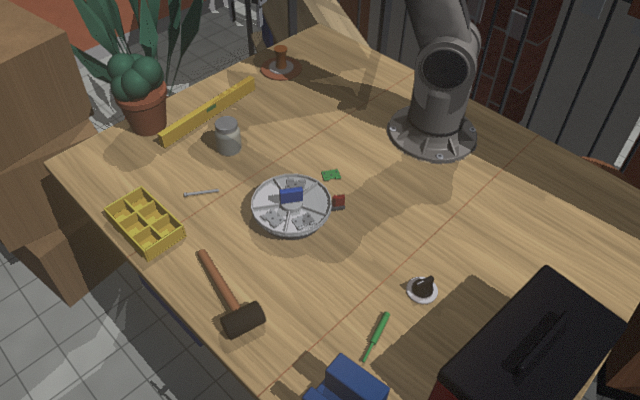

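Run:
```python
import cv2,numpy as np
a=cv2.resize(cv2.imread("pics/top0.png")[135:240,295:400],None,fx=5.5,fy=5.5,interpolation=cv2.INTER_CUBIC)
b=cv2.resize(cv2.imread("pics/scene0.png")[165:245,240:350],None,fx=7,fy=7,interpolation=cv2.INTER_CUBIC)
cv2.imwrite("pics/c1.png",a);cv2.imwrite("pics/c2.png",b)
```

```text
(no output)
```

View pics/c1.png

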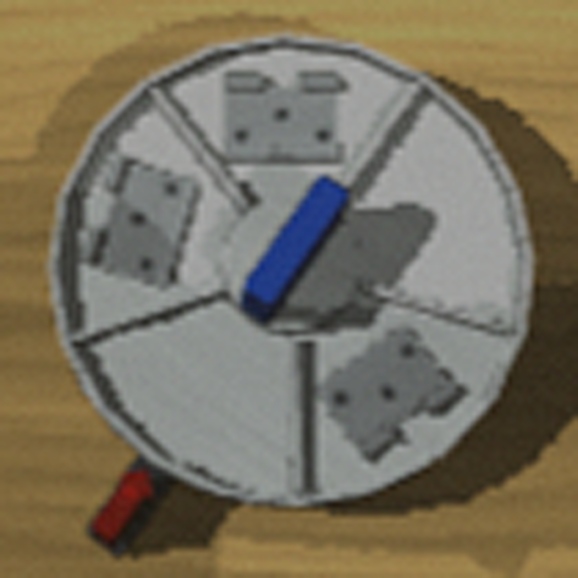

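View pics/c2.png

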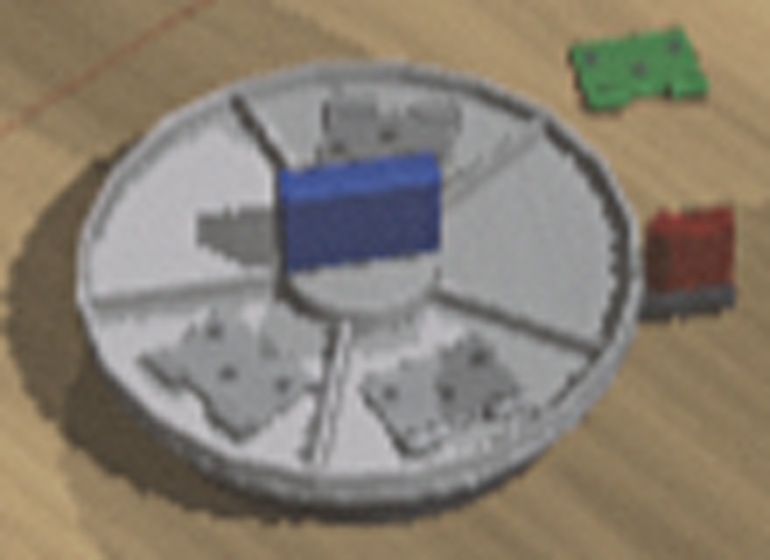

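Top crop: blue bar's top face has corners (326,177), (349,190), (267,303), (246,285), and the red pointer is at lower left. The leaf to move is at (392,392). In the scene crop the bar's top face has corners (278,172), (437,152), (440,167), (282,188).

Run:
```python
from h import *
import pickle
T=pickle.load(open("top.pkl","rb"));S=pickle.load(open("scene.pkl","rb"))
t=lambda x,y,z:at(T,295+(x+.5)/5.5-.5,135+(y+.5)/5.5-.5,z)
s=lambda x,y,z:at(S,240+(x+.5)/7-.5,165+(y+.5)/7-.5,z)
P=[t(*p,.101) for p in[(326,177),(349,190),(267,303),(246,285)]]
Q=[s(*p,.101) for p in[(278,172),(437,152),(440,167),(282,188)]]
c1=np.mean(P,0);c2=np.mean(Q,0);print(c1,c2)
d=P[2]+P[3]-P[0]-P[1]; print("bar yaw",np.degrees(np.arctan2(d[1],d[0])),np.linalg.norm(d)/2)
d=Q[1]+Q[2]-Q[0]-Q[3]; print("bar yaw",np.degrees(np.arctan2(d[1],d[0])),np.linalg.norm(d)/2)
d=t(135,487,.05)-c1; print("ptr",np.degrees(np.arctan2(d[1],d[0])),np.linalg.norm(d[:2]))
st=env.state();M=R.from_rotvec(st["eef_rot"]).as_matrix();print(M.round(3))
print("tool x yaw",np.degrees(np.arctan2(M[1,0],M[0,0])))
c=(c1+c2)/2;print("shift tool cm",100*M.T@(np.r_[c[:2],.2]-st["position"]))
```

```text
[ 0.55683837 -0.05904735  0.101     ] [ 0.55649513 -0.05927691  0.101     ]
bar yaw 145.02668145637585 0.058079618836183004
bar yaw 145.60793401969252 0.05817272760568629
ptr 146.05771556045406 0.11771876614528248
[[ 0.951  0.309 -0.   ]
 [ 0.309 -0.951  0.001]
 [-0.    -0.001 -1.   ]]
tool x yaw 17.97450035041982
shift tool cm [ 51.12462311 -44.65516991   1.93306579]
```

Request:
{"fn": "send_rows", "kwargs": {"deltas": [[1,[4.2,-3.7,0],[0,0,0]],[1,[4.2,-3.7,0],[0,0,0]],[1,[4.2,-3.7,0],[0,0,0]],[1,[4.2,-3.7,0],[0,0,0]],[1,[4.2,-3.7,0],[0,0,0]],[1,[4.2,-3.7,0],[0,0,0]],[1,[4.2,-3.7,0],[0,0,0]],[1,[4.2,-3.7,0],[0,0,0]]]}}

```text
clock: 1.1
position: [0.4371, -0.2551, 0.2195]
eef_rot: [3.103, 0.491, -0.0]
force: [1.0, 0.4, 0.3]
finger_gap: 0.0938
gripper_force: 0.0
```

Request:
{"fn": "send_rows", "kwargs": {"deltas": [[1,[4.2,-3.7,0],[0,0,0]],[1,[4.2,-3.7,0],[0,0,0]],[1,[4.2,-3.7,0],[0,0,0]],[1,[4.2,-3.7,0],[0,0,0]],[1,[0,0,0],[0,0,-0.18]],[1,[0,0,0],[0,0,-0.18]],[1,[0,0,0],[0,0,-0.18]],[1,[0,0,0],[0,0,-0.18]]]}}

```text
clock: 2.1
position: [0.5505, -0.0641, 0.2192]
eef_rot: [-2.726, -1.561, 0.001]
force: [-0.5, -0.2, 0.1]
finger_gap: 0.094
gripper_force: 0.0
```

Request:
{"fn": "send_rows", "kwargs": {"deltas": [[1,[0,0,0],[0,0,-0.18]],[1,[0,0,0],[0,0,-0.18]],[1,[0,0,0],[0,0,-0.18]],[1,[0,0,0],[0,0,-0.18]],[1,[0,0,0],[0,0,-0.18]],[1,[0,0,0],[0,0,-0.18]],[1,[0,0,0],[0,0,-0.18]],[1,[0,0,0],[0,0,-0.18]]]}}

```text
clock: 3.1
position: [0.5505, -0.0642, 0.2193]
eef_rot: [-1.021, -2.971, 0.0]
force: [-0.3, -1.1, -0.6]
finger_gap: 0.0941
gripper_force: 0.0
```

```bash
cat > g.py <<'E'
from h import *
import sys
st=env.state();M=R.from_rotvec(st["eef_rot"]).as_matrix();z=float(sys.argv[1]);yaw=float(sys.argv[2])
G=R.from_euler("z",yaw,degrees=True).as_matrix()@np.diag([1,-1,-1])
print(st["clock"],st["q"].round(3),st["position"].round(4),"gap",st["finger_gap"],st["gripper_force"],st["force"].round(1),st["ft_torque"].round(2))
print("yaw",np.degrees(np.arctan2(M[1,0],M[0,0])),"shift cm",(100*M.T@(np.r_[.5567,-.0592,z]-st["position"])).round(2),"turn",R.from_matrix(M.T@G).as_rotvec().round(3))
E
python3 g.py .079 145.3
```

```text
3.1 [ 0.539  0.292 -0.643  1.847  0.198  1.068  0.729] [ 0.5505 -0.0642  0.2193] gap 0.09407350609441079 0.0 [-0.3 -1.1 -0.6] [-0.01 -0.18  0.03]
yaw 142.07337707277583 shift cm [-0.19  0.78 14.03] turn [-0.    -0.001 -0.056]
```

Request:
{"fn": "send_rows", "kwargs": {"deltas": [[1,[-0.2,0.8,1],[0,0,0]],[1,[0,0,3],[0,0,-0.056]],[1,[0,0,3],[0,0,0]],[1,[0,0,2],[0,0,0]],[1,[0,0,0],[0,0,0]]]}}

```text
clock: 3.72
position: [0.5566, -0.0587, 0.1281]
eef_rot: [-0.948, -2.992, 0.0]
force: [1.5, 0.7, 0.5]
finger_gap: 0.0942
gripper_force: 0.0
```

```bash
python3 g.py .079 145.3
python3 - <<'E'
from h import *
a=snap("top","pics/t1.png")["color"];b=snap("scene","pics/s1.png")["color"]
f=lambda i:cv2.resize(i,None,fx=3,fy=3,interpolation=cv2.INTER_CUBIC)[:,:,::-1]
cv2.imwrite("pics/c3.png",np.hstack([f(a[110:260,290:420]),f(b[110:260,230:360])]))
E
```

```text
3.725 [ 0.492  0.409 -0.619  1.92   0.296  0.906  0.684] [ 0.5566 -0.0587  0.1281] gap 0.09420764912444321 0.0 [1.5 0.7 0.5] [-0.04 -0.19  0.01]
yaw 144.84773831305316 shift cm [-0.05 -0.03  4.91] turn [-0.001 -0.002 -0.008]
```

View pics/c3.png

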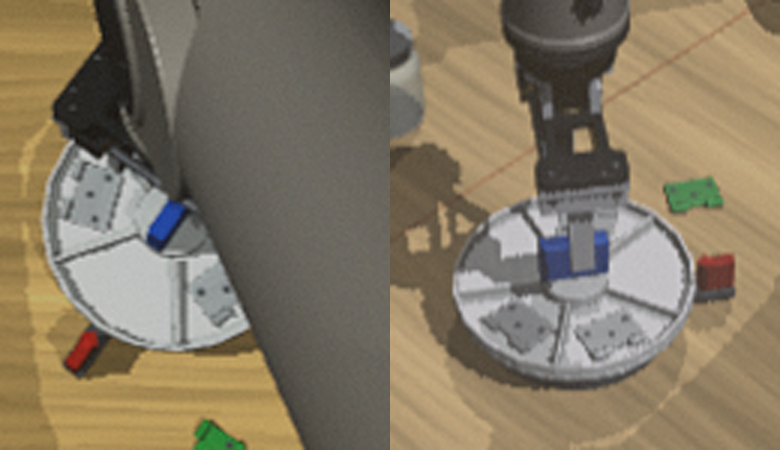

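The picture shows the fingers straddling the blue bar, with the near finger at about (582,240) in the right half. I'll lower and close.

Request:
{"fn": "send_rows", "kwargs": {"deltas": [[1,[0,0,2],[0,0,0]],[1,[0,0,2],[0,0,0]],[1,[0,0,0.8],[0,0,0]],[1,[0,0,0],[0,0,0]],[-1,[0,0,0],[0,0,0]],[-1,[0,0,0],[0,0,0]],[-1,[0,0,0],[0,0,0]],[-1,[0,0,0],[0,0,0]]]}}

```text
clock: 4.82
position: [0.5573, -0.0592, 0.0817]
eef_rot: [0.946, 2.995, 0.0]
force: [0.3, -0.4, 1.2]
finger_gap: 0.0574
gripper_force: 0.0
```

```bash
python3 g.py .08 73.3
```

```text
4.825 [ 0.464  0.469 -0.59   1.954  0.351  0.82   0.64 ] [ 0.5573 -0.0592  0.0817] gap 0.05737115804103258 0.0 [ 0.3 -0.4  1.2] [ 0.03 -0.11 -0.06]
yaw 144.94029258412408 shift cm [ 0.05 -0.04  0.17] turn [0.   0.   1.25]
```

Request:
{"fn": "send_rows", "kwargs": {"deltas": [[-1,[0,0,0],[0,0,0]],[-1,[0,0,0],[0,0,0]],[-1,[0,0,0],[0,0,0]],[-1,[0,0,0],[0,0,0]],[-1,[0,0,0],[0,0,0]],[-1,[0,0,0],[0,0,0]],[-1,[0,0,0],[0,0,0]]]}}

```text
clock: 5.7
position: [0.5574, -0.0588, 0.0815]
eef_rot: [0.946, 2.996, 0.001]
force: [2.4, 2.8, -3.0]
finger_gap: 0.0159
gripper_force: 29.9
```

```bash
python3 g.py .08 73.3
```

```text
5.7 [ 0.464  0.47  -0.59   1.954  0.351  0.82   0.64 ] [ 0.5574 -0.0588  0.0815] gap 0.015863998835796617 29.9483522772789 [ 2.4  2.8 -3. ] [ 0.54 -0.7   0.24]
yaw 144.9583961494249 shift cm [ 0.04 -0.07  0.15] turn [ 0.    -0.     1.251]
```

Request:
{"fn": "send_rows", "kwargs": {"deltas": [[-1,[0,0,0],[0,0,0.03]],[-1,[0,0,0],[0,0,0.06]],[-1,[0,0,0],[0,0,0.06]],[-1,[0,0,0],[0,0,0.06]],[-1,[0,0,0],[0,0,0.06]],[-1,[0,0,0],[0,0,0.06]],[-1,[0,0,0],[0,0,0.06]],[-1,[0,0,0],[0,0,0.03]]]}}

```text
clock: 6.7
position: [0.5575, -0.0588, 0.0815]
eef_rot: [1.553, 2.73, 0.001]
force: [4.1, 3.0, -4.1]
finger_gap: 0.016
gripper_force: 30.0
```

```bash
python3 g.py .08 73.3
```

```text
6.7 [ 0.389  0.45  -0.494  1.958  0.291  0.802  0.269] [ 0.5575 -0.0588  0.0815] gap 0.01604867695608361 29.98029738664627 [ 4.1  3.  -4.1] [ 0.72 -1.04  0.28]
yaw 120.73032865467545 shift cm [ 0.   -0.09  0.15] turn [ 0.001 -0.     0.828]
```

Turning as expected, with low forces.

Request:
{"fn": "send_rows", "kwargs": {"deltas": [[-1,[0,0,0],[0,0,0.03]],[-1,[0,0,0],[0,0,0.06]],[-1,[0,0,0],[0,0,0.06]],[-1,[0,0,0],[0,0,0.06]],[-1,[0,0,0],[0,0,0.06]],[-1,[0,0,0],[0,0,0.06]],[-1,[0,0,0],[0,0,0.06]],[-1,[0,0,0],[0,0,0.03]]]}}

```text
clock: 7.7
position: [0.5576, -0.0587, 0.0815]
eef_rot: [2.088, 2.347, 0.001]
force: [4.0, 3.4, -5.7]
finger_gap: 0.0158
gripper_force: 30.0
```

Request:
{"fn": "send_rows", "kwargs": {"deltas": [[-1,[0,0,0],[0,0,0.03]],[-1,[0,0,0],[0,0,0.06]],[-1,[0,0,0],[0,0,0.06]],[-1,[0,0,0],[0,0,0.06]],[-1,[0,0,0],[0,0,0.06]],[-1,[0,0,0],[0,0,0.06]],[-1,[0,0,0],[0,0,0.06]],[-1,[0,0,0],[0,0,0.02]]]}}

```text
clock: 8.7
position: [0.5578, -0.0588, 0.0815]
eef_rot: [2.522, 1.872, 0.002]
force: [6.2, 2.6, -6.5]
finger_gap: 0.0157
gripper_force: 29.9
```

```bash
python3 g.py .08 73.3
```

```text
8.7 [ 0.239  0.424 -0.306  1.967  0.177  0.775 -0.462] [ 0.5578 -0.0588  0.0815] gap 0.015700453197997243 29.938893914222717 [ 6.2  2.6 -6.5] [ 0.59 -1.34  0.2 ]
yaw 73.1750017241574 shift cm [-0.07 -0.09  0.15] turn [ 0.001 -0.001 -0.002]
```

Request:
{"fn": "send_rows", "kwargs": {"deltas": [[0,[0,0,0],[0,0,0]],[0,[0,0,0],[0,0,0]],[0,[0,0,0],[0,0,0]],[0,[0,0,0],[0,0,0]],[0,[0,0,0],[0,0,0]],[0,[0,0,0],[0,0,0]],[0,[0,0,0],[0,0,0]],[0,[0,0,0],[0,0,0]]]}}

```text
clock: 9.7
position: [0.5572, -0.0591, 0.0815]
eef_rot: [-2.52, -1.876, -0.0]
force: [-0.5, 0.2, 0.5]
finger_gap: 0.047
gripper_force: 0.0
```

Request:
{"fn": "send_rows", "kwargs": {"deltas": [[0,[0,0,-1],[0,0,0]],[0,[0,0,-3],[0,0,0]],[0,[0,0,-4],[0,0,0]],[0,[0,0,-4],[0,0,0]],[0,[0,0,-3],[0,0,0]],[0,[0,0,0],[0,0,0]],[0,[0,0,0],[0,0,0]]]}}

```text
clock: 10.58
position: [0.5569, -0.0591, 0.2313]
eef_rot: [-2.52, -1.876, 0.0]
force: [-0.4, -0.1, -0.0]
finger_gap: 0.0472
gripper_force: 0.0
```

```bash
python3 g.py .08 73.3
python3 - <<'E'
from h import *
a=snap("top","pics/t2.png")["color"];b=snap("scene","pics/s2.png")["color"]
f=lambda i:cv2.resize(i,None,fx=3,fy=3,interpolation=cv2.INTER_CUBIC)[:,:,::-1]
cv2.imwrite("pics/c4.png",np.hstack([f(a[110:260,290:420]),f(b[110:260,230:360])]))
d=[np.abs(cv2.imread(f"pics/{n}2.png").astype(int)-cv2.imread(f"pics/{m}0.png"))[y:y+40,x:x+40].max() for n,m,y,x in(("t","top",187,170),("s","scene",270,402))];print(d)
E
```

```text
10.575 [ 0.275  0.248 -0.335  1.836  0.092  1.073 -0.386] [ 0.5569 -0.0591  0.2313] gap 0.04719663976738571 0.0 [-0.4 -0.1 -0. ] [-0.02 -0.1   0.01]
yaw 73.32297817044032 shift cm [-1.000e-02 -1.000e-02  1.513e+01] turn [-0.  0.  0.]
[np.int64(37), np.int64(20)]
```

View pics/c4.png

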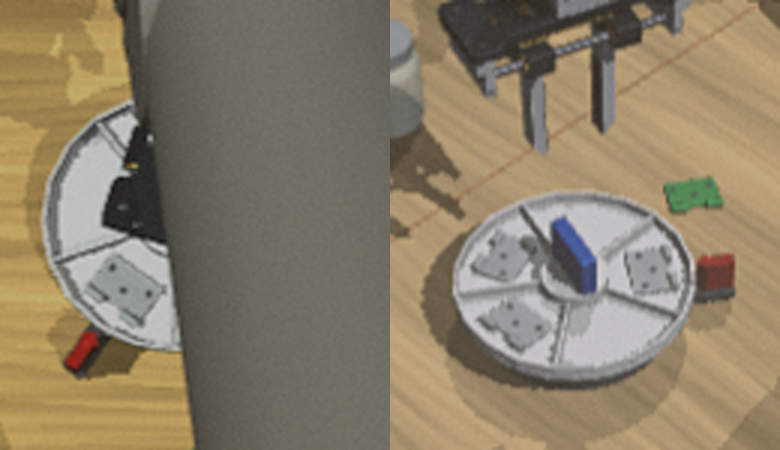

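The leaf lies flat in the pointer's bay at (652,270), with the bay walls in the same positions as at the start. The gripper is clear and the timer shows no change.

```bash
python3 -c "
from station import env
print(env.close_job())"
```

```text
the job is handed in; nothing more can be done
None
```

I turned the turntable three clicks clockwise and handed the job in: the next leaf lies flat in its bay at the red pointer, the handle is released and the timer looks untouched; hand-in returned no verdict.

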